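# Load the orbital shaker with culture flasks

### The arm

A 6-joint arm with a two-finger parallel gripper is mounted at the origin on the work surface. World frame = base frame: x ahead of the robot, y to its left, z up, the work surface at z = 0. Lengths are in m, angles in degrees, forces in N, time in s.
With the tool pointing down it reaches from about 0.25 to 0.725 m from the base axis. Payload 4 kg.
Tool frame: the origin (TCP) lies at the very end of the fingers, on their centre line; the grasp point (between the pads) lies 19 mm behind it; z points along the fingers, y is the line along which they close (so a half turn about z gives the same grasp; the last joint's range is limited). The gripper opens to 85 mm and grips with 20 to 120 N. Pads are 22 mm wide; open, the fingers measure 114 mm over their backs; the gripper's body (76 mm by 85 mm) begins 54 mm behind the grasp point. The pads swing forward as they close: fully open they stand 13 mm farther back than shut.
Start: joints at [-74.198, 13.785, 0.286, 76.501, 0, 90], TCP at [0.136, -0.481, 0.231] pointing down, gripper open.
Joint ranges: [-155.79, 155.79], [-60.16, 107.12], [-62.33, 73.08], [-114, 123.19], [-81.49, 82.49], [-180, 180]. Speed limits (degrees/s): [159.86, 159.86, 180, 180, 180, 180].

### API

Orientations are given as a 3x3 rotation matrix whose columns are the frame's x, y, z axes.
In Python, from bench import robot gives the robot as it stands. The module is installed in compiled form; this text tells all that it offers.
- The arm moves only by the shell command python3 -m inch 'ROWS' [OPENING] [FORCE]. ROWS is JSON, a list of rows, each an object with "travel": the shift along the tool's x, y, z in units of 25 mm (1.0 is 25 mm), a list of three; "rot": the turn, a rotation vector about the tool's x, y, z in units of 6 degrees (1.0 is 6 degrees), a list of three. In form: [{"travel": [x, y, z], "rot": [ax, ay, az]}, ...]. A call has 1 to 8 rows; each row shifts and turns the commanded pose from where the row before left it, along the tool's axes as they then stand; what a row does not reach is not made up. A row lasts 1/12 s, in which the tool goes at most 41.7 mm and 7.16 degrees, less where a joint would pass 70% of its speed; a pose out of reach is approached as far as the arm can. A call is refused whole if a number of a shift passes 1 or a number of a turn 1, either way. A call with a gripper value outside its range is refused whole. OPENING is the finger opening in mm, from 0 to 85.4, set as the call begins (- or left out, the last holds). The fingers move at their own pace and stop on an object; FORCE is the grip in N (left out, the last holds). Time passes only in rows, so rows that do not move let the fingers close. It gives the time, the measured TCP pose, the force, the opening and the grip force at its end, in the units of the state.
- robot.read_state(): the state, without advancing time (a new reading comes with each control period).
- robot.camera(name): name is "scene" or "top"; returns a dict with "frame" (400x640x3 uint8, blue, green, red), "depth" (400x640 float32, m along the optical axis (not along the pixel's ray), 0 where there is no reading), "fovy" (degrees; the focal length in pixels is half the picture's height over the tangent of half this angle, whatever the lens; pixels are square), "cx", "cy" (the principal point, pixels), "R" (3x3) and "t" (3): a world point X has camera coordinates R X + t. Camera axes: x right, y down, z forward; pixel columns grow to the right and rows downward; lengths in m; the calibration is good to about 2 mm. A picture is of the moment at which its call begins.
- robot.job_done(): hands the job in; it is judged then, once.
Trained networks look in the newest picture that a camera, given by its name, has taken for a name from the list of things; names that differ only in an ending like _2 or _b are one class to them, and where a whole thing is asked for, a point or a joint stands for the part that bears it (a point fixed in the world has none). Each returns a list of dicts, best first, with "p" (0 to 1); they miss things now and then, are a little off and sometimes report something else, mostly with a low value. They report only what shows in the picture. A call takes as long as a camera call.
- robot.regions_of(camera, target): "pixels" (400x640 bool, what is visible of it) and "rect" ([left, top, right, bottom] in pixels, round what is visible of it).
The state is a dict: "clock": time; "joints": joint angles; "joint_velocities": joint speeds; "joint_efforts": joint torques, N m; "eef_pos": TCP position; "tool_rot": TCP orientation; "ft_force": force on the tool from outside, world axes, zero at the start; "wrist_torque": the same for the moment, N m; "grip_width": finger opening in m; "grip_force": force on a finger pad.
Only numpy, scipy, OpenCV 4.12 (cv2) and the standard library are available. Lean on these libraries where they do the work, as an engineer would, in place of code of your own. Each camera call takes 0.05 s, during which the arm holds its last target. There are 200 camera calls.

### The job

Load the shaker: stand each of the four shake flasks upright in the flask clamp of its own colour, the two big ones in the far row first and only then the two small ones in the near row. Set each flask down on its pad between the clamp's arms, never let one drop or tip over, and leave the brown bottle and the stack of dishes where they stand.

Things in the scene. Friction and masses are not known exactly. Their poses are not given: they have to be found in the camera images.
- flask_blue: BIG conical shake flask, frosted white, with blue screw cap; loose, stands upright on the bench. Foot 80 mm across, 160 mm tall; the round cap (44 mm across, from 126 to 160 mm above the underside) is the place to grip from above; the neck below the cap is 36 mm across. About 0.22 kg. Origin: centre of the underside; z up along the flask.
- flask_yellow: BIG conical shake flask, frosted white, with yellow screw cap; loose, stands upright on the bench. Foot 80 mm across, 160 mm tall; the round cap (44 mm across, from 126 to 160 mm above the underside) is the place to grip from above; the neck below the cap is 36 mm across. About 0.22 kg. Origin: centre of the underside; z up along the flask.
- flask_green: SMALL conical shake flask, frosted white, with green screw cap; loose, stands upright on the bench. Foot 64 mm across, 122 mm tall; the round cap (36 mm across, from 92 to 122 mm above the underside) is the place to grip from above; the neck below the cap is 30 mm across. About 0.14 kg. Origin: centre of the underside; z up along the flask.
- flask_orange: SMALL conical shake flask, frosted white, with orange screw cap; loose, stands upright on the bench. Foot 64 mm across, 122 mm tall; the round cap (36 mm across, from 92 to 122 mm above the underside) is the place to grip from above; the neck below the cap is 30 mm across. About 0.14 kg. Origin: centre of the underside; z up along the flask.
- clamp_blue: BIG steel clamp for a 80 mm foot, blue round pad, blue band round its arms; screwed to the shaker's platform (90 mm above the bench) in the row far from the robot. Four upright arms stand 92 mm apart across the clamp (6 mm play round the foot) and flare out to tips 35 mm up. Origin: centre of its underside, on the platform; z up. The pad is 6 mm above it.
- clamp_yellow: BIG steel clamp for a 80 mm foot, yellow round pad, yellow band round its arms; screwed to the shaker's platform (90 mm above the bench) in the row far from the robot. Four upright arms stand 92 mm apart across the clamp (6 mm play round the foot) and flare out to tips 35 mm up. Origin: centre of its underside, on the platform; z up. The pad is 6 mm above it.
- clamp_green: SMALL steel clamp for a 64 mm foot, green round pad, green band round its arms; screwed to the shaker's platform (90 mm above the bench) in the row near the robot. Four upright arms stand 76 mm apart across the clamp (6 mm play round the foot) and flare out to tips 35 mm up. Origin: centre of its underside, on the platform; z up. The pad is 6 mm above it.
- clamp_orange: SMALL steel clamp for a 64 mm foot, orange round pad, orange band round its arms; screwed to the shaker's platform (90 mm above the bench) in the row near the robot. Four upright arms stand 76 mm apart across the clamp (6 mm play round the foot) and flare out to tips 35 mm up. Origin: centre of its underside, on the platform; z up. The pad is 6 mm above it.
- media_bottle: Bystander among the flasks: brown bottle with a white cap, 56 mm across, 105 mm tall, loose. Origin: centre of its underside. Stays where it is.
- dishes: Bystander among the flasks: stack of three pale culture dishes, 88 mm across, 45 mm tall, loose. Origin: centre of its underside. Stays where it is.

How it is judged:
By the outcome, as a careful person would: the job done as asked, in the order asked, and still so for the second after the job is handed in, with the robot touching nothing.
It also fails if it takes over 115 s, if anything falls off the work surface, if the arm or the gripper's body presses on something with over 40 N, if the wrist force passes 120 N, or if a joint passes its speed limit or range.

## Working session

There is one attempt and no reset: what is moved stays moved. The work goes in short steps, Python scripts to look and compute and a shell command to move; the robot and the scene stay as the last step left them, time stands still between calls to the robot, and variables do not carry over. Pictures are saved under pics/ and viewed, at most 14 in all, crops included, and the job is handed in when it is done.

```bash
mkdir -p pics; cat > h.py <<'E'
import numpy as np, cv2
from bench import robot
def shot(n):
    c=robot.camera(n); c['f']=200/np.tan(np.radians(c['fovy']/2)); c['R']=np.array(c['R']);c['t']=np.array(c['t']); return c
def world(c):
    v,u=np.mgrid[0:400,0:640]; z=c['depth']
    P=np.stack([(u-c['cx'])/c['f']*z,(v-c['cy'])/c['f']*z,z],-1)
    return (P-c['t'])@c['R']
def pix(c,X):
    p=c['R']@np.array(X)+c['t']; return c['cx']+c['f']*p[0]/p[2], c['cy']+c['f']*p[1]/p[2]
E
cat > a.py <<'E'
from h import *
s=robot.read_state(); print(s['eef_pos'],np.round(s['tool_rot'],3).tolist(),s['clock'],s['grip_width'])
names=['flask_blue','flask_yellow','flask_green','flask_orange','clamp_blue','clamp_yellow','clamp_green','clamp_orange','media_bottle','dishes']
for cam in ['scene','top']:
    c=shot(cam); cv2.imwrite(f'pics/{cam}0.png',c['frame']); W=world(c)
    np.savez(f'{cam}0.npz',**c)
    print(cam,'campos',np.round(-c['R'].T@c['t'],3),c['f'])
    for n in names:
        for r in robot.regions_of(cam,n)[:2]:
            m=r['pixels']&(c['depth']>0); P=W[m]
            if len(P)<10: continue
            zt=np.percentile(P[:,2],98); T=P[P[:,2]>zt-.012]
            print(n,round(r['p'],2),np.round(r['rect'],0),m.sum(),'ztop',zt.round(3),'topmid',((T.min(0)+T.max(0))/2).round(3)[:2],'ext',np.ptp(T,0).round(3)[:2],'med',np.median(P,0).round(3),'minz',P[:,2].min().round(3))
E
python3 a.py
```

```text
[ 0.13598455 -0.48049516  0.23041281] [[0.962, 0.272, -0.001], [0.272, -0.962, 0.002], [0.0, -0.002, -1.0]] 0.0 0.08551486784595523
scene campos [ 1.332 -0.506  0.972] 515.341993965022
flask_blue 0.88 [282. 209. 318. 276.] 1597 ztop 0.162 topmid [ 0.682 -0.213] ext [0.044 0.045] med [ 0.696 -0.22   0.073] minz -0.003
flask_blue 0.39 [225. 221. 260. 260.] 1277 ztop 0.05 topmid [ 0.574 -0.306] ext [0.089 0.087] med [ 0.587 -0.31   0.045] minz -0.004
flask_yellow 0.78 [282. 169. 314. 233.] 972 ztop 0.163 topmid [ 0.565 -0.163] ext [0.047 0.045] med [ 0.578 -0.169  0.101] minz -0.003
flask_green 0.83 [212. 168. 242. 218.] 808 ztop 0.125 topmid [ 0.435 -0.301] ext [0.038 0.035] med [ 0.448 -0.304  0.056] minz -0.0
flask_green 0.16 [284. 210. 318. 274.] 1532 ztop 0.162 topmid [ 0.681 -0.214] ext [0.045 0.043] med [ 0.697 -0.22   0.074] minz 0.001
flask_orange 0.82 [160. 193. 194. 242.] 965 ztop 0.125 topmid [ 0.451 -0.43 ] ext [0.039 0.036] med [ 0.465 -0.432  0.055] minz -0.002
flask_orange 0.68 [376. 144. 417. 183.] 1097 ztop 0.124 topmid [0.59  0.092] ext [0.112 0.111] med [0.59  0.094 
[... 1997 characters left out ...]
 0.043] med [ 0.669 -0.205  0.076] minz -0.002
clamp_green 0.82 [220. 218. 266. 262.] 1323 ztop 0.125 topmid [0.477 0.103] ext [0.094 0.094] med [0.477 0.105 0.097] minz 0.087
clamp_orange 0.94 [166. 214. 207. 259.] 1318 ztop 0.125 topmid [0.488 0.23 ] ext [0.092 0.094] med [0.488 0.234 0.096] minz 0.086
clamp_orange 0.71 [220. 218. 263. 264.] 1268 ztop 0.124 topmid [0.478 0.103] ext [0.092 0.095] med [0.477 0.105 0.097] minz 0.087
media_bottle 0.64 [340. 247. 371. 273.] 514 ztop 0.108 topmid [ 0.433 -0.148] ext [0.024 0.024] med [ 0.435 -0.147  0.075] minz -0.003
dishes 0.63 [404. 185. 443. 223.] 1192 ztop 0.051 topmid [ 0.575 -0.305] ext [0.085 0.086] med [ 0.574 -0.304  0.046] minz -0.005
```

View pics/scene0.png

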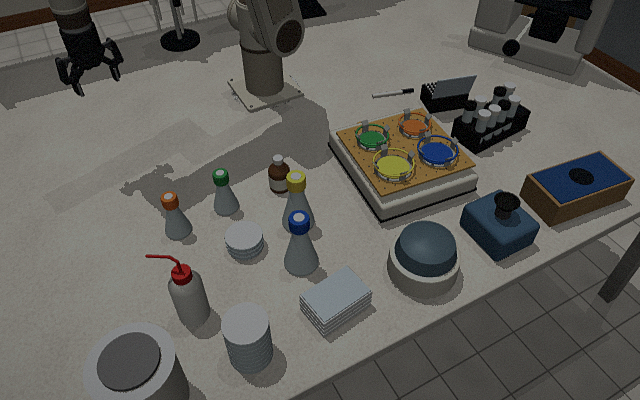

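View pics/top0.png

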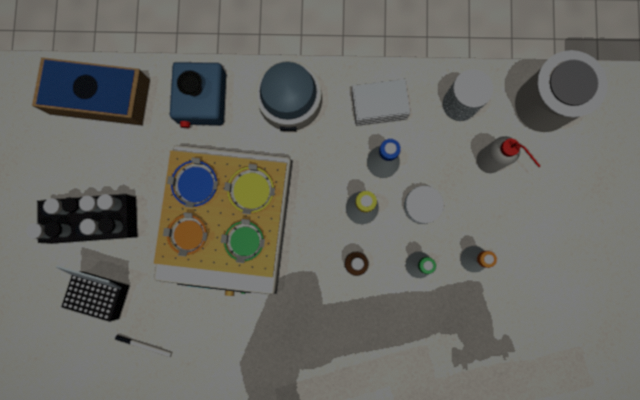

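Both pictures agree with the networks. In the top view the caps are at blue (389,149), yellow (366,201), green (427,265) and orange (487,259). The clamps are at blue (194,184), yellow (250,188), green (243,240) and orange (187,234). The two views match to about 3 mm, and the heights fit the text. First I square the tool's yaw and go towards the blue flask.

```bash
python3 -m inch '[{"travel":[0,0,0],"rot":[0,0,0.88]},{"travel":[0,0,0],"rot":[0,0,0.88]},{"travel":[0,0,0],"rot":[0,0,0.88]},{"travel":[1,-0.5,0],"rot":[0,0,0]},{"travel":[1,-0.5,0],"rot":[0,0,0]},{"travel":[1,-0.5,0],"rot":[0,0,0]},{"travel":[1,-0.5,0],"rot":[0,0,0]},{"travel":[1,-0.5,0],"rot":[0,0,0]}]' 80 60
python3 -m inch '[{"travel":[1,-0.5,0],"rot":[0,0,0]},{"travel":[1,-0.5,0],"rot":[0,0,0]},{"travel":[1,-0.5,0],"rot":[0,0,0]},{"travel":[1,-0.5,0],"rot":[0,0,0]},{"travel":[1,-0.5,0],"rot":[0,0,0]},{"travel":[1,-0.5,0],"rot":[0,0,0]},{"travel":[1,-0.5,0],"rot":[0,0,0]},{"travel":[0,0,0],"rot":[0,0,0]}]'
```

```text
clock: 1.77
eef_pos: [0.2622, -0.4181, 0.2314]
tool_rot: [[1.0, -0.001, 0.0], [-0.001, -1.0, -0.0], [0.0, 0.0, -1.0]]
ft_force: [-0.1, -0.3, -0.2]
grip_width: 0.0797
grip_force: 0.0
clock: 2.43
eef_pos: [0.4403, -0.3291, 0.2309]
tool_rot: [[1.0, 0.005, 0.002], [0.005, -1.0, 0.001], [0.002, -0.001, -1.0]]
ft_force: [-0.6, -0.0, 0.8]
grip_width: 0.08
grip_force: 0.0
```

```bash
python3 -m inch '[{"travel":[0.97,-0.47,0],"rot":[0,0,0]},{"travel":[0.97,-0.47,0],"rot":[0,0,0]},{"travel":[0.97,-0.47,0],"rot":[0,0,0]},{"travel":[0.97,-0.47,0],"rot":[0,0,0]},{"travel":[0.97,-0.47,0],"rot":[0,0,0]},{"travel":[0.97,-0.47,0],"rot":[0,0,0]},{"travel":[0.97,-0.47,0],"rot":[0,0,0]},{"travel":[0.97,-0.47,0],"rot":[0,0,0]}]'
python3 -m inch '[{"travel":[0.97,-0.47,0],"rot":[0,0,0]},{"travel":[0.97,-0.47,0],"rot":[0,0,0]},{"travel":[0,0,0],"rot":[0,0,0]},{"travel":[0,0,0],"rot":[0,0,0]}]'
```

```text
clock: 3.1
eef_pos: [0.631, -0.2372, 0.2312]
tool_rot: [[1.0, -0.001, -0.0], [-0.001, -1.0, -0.0], [-0.0, 0.0, -1.0]]
ft_force: [-0.6, -0.3, -0.3]
grip_width: 0.0796
grip_force: 0.0
clock: 3.43
eef_pos: [0.6793, -0.2132, 0.2294]
tool_rot: [[1.0, 0.001, -0.002], [0.001, -1.0, 0.0], [-0.002, -0.0, -1.0]]
ft_force: [-0.1, 0.7, 0.5]
grip_width: 0.0801
grip_force: 0.0
```

```bash
python3 -m inch '[{"travel":[0.08,-0.06,0.9],"rot":[0,0,0]},{"travel":[0,0,0.9],"rot":[0,0,0]},{"travel":[0,0,0.9],"rot":[0,0,0]},{"travel":[0,0,0.9],"rot":[0,0,0]},{"travel":[0,0,0.68],"rot":[0,0,0]},{"travel":[0,0,0],"rot":[0,0,0]},{"travel":[0,0,0],"rot":[0,0,0]}]'
python3 -m inch '[{"travel":[0,0,0],"rot":[0,0,0]},{"travel":[0,0,0],"rot":[0,0,0]},{"travel":[0,0,0],"rot":[0,0,0]},{"travel":[0,0,0],"rot":[0,0,0]},{"travel":[0,0,0],"rot":[0,0,0]},{"travel":[0,0,0],"rot":[0,0,0]}]' 30 60
```

```text
clock: 4.02
eef_pos: [0.679, -0.2133, 0.1238]
tool_rot: [[1.0, -0.002, -0.003], [-0.002, -1.0, 0.001], [-0.003, -0.001, -1.0]]
ft_force: [0.5, 0.7, 1.0]
grip_width: 0.0799
grip_force: 0.0
clock: 4.52
eef_pos: [0.6821, -0.2126, 0.1268]
tool_rot: [[1.0, -0.0, 0.004], [-0.0, -1.0, -0.001], [0.004, 0.001, -1.0]]
ft_force: [0.5, 1.2, 5.9]
grip_width: 0.0427
grip_force: 61.1
```

```bash
python3 -m inch '[{"travel":[0,0,-0.3],"rot":[0,0,0]},{"travel":[0,0,-0.6],"rot":[0,0,0]},{"travel":[0,0,-0.9],"rot":[0,0,0]},{"travel":[0,0,-1],"rot":[0,0,0]},{"travel":[0,0,-1],"rot":[0,0,0]},{"travel":[-0.1,-0.2,-1],"rot":[0,0,0]},{"travel":[-0.1,-0.4,-1],"rot":[0,0,0]},{"travel":[-0.15,-0.7,-0.7],"rot":[0,0,0]}]'
python3 -c "
from h import *
c=shot('scene'); cv2.imwrite('pics/s1.png',c['frame'][120:300,180:480])"
```

```text
clock: 5.18
eef_pos: [0.672, -0.1815, 0.2888]
tool_rot: [[1.0, -0.003, 0.001], [-0.003, -1.0, -0.001], [0.001, 0.001, -1.0]]
ft_force: [0.1, -0.1, -1.8]
grip_width: 0.0427
grip_force: 61.1
```

View pics/s1.png

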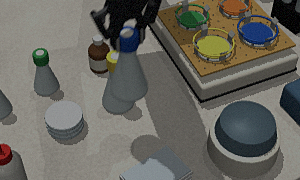

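The blue flask hangs upright in the gripper (crop (127,75)), above and clear of the yellow one. I carry it on to its clamp.

```bash
python3 -m inch '[{"travel":[-0.17,-0.95,-0.1],"rot":[0,0,0]},{"travel":[-0.17,-0.95,0],"rot":[0,0,0]},{"travel":[-0.17,-0.95,0],"rot":[0,0,0]},{"travel":[-0.17,-0.95,0],"rot":[0,0,0]},{"travel":[-0.17,-0.95,0],"rot":[0,0,0]},{"travel":[-0.17,-0.95,0],"rot":[0,0,0]},{"travel":[-0.17,-0.95,0],"rot":[0,0,0]},{"travel":[-0.17,-0.95,0],"rot":[0,0,0]}]'
python3 -m inch '[{"travel":[-0.17,-0.95,0],"rot":[0,0,0]},{"travel":[-0.17,-0.95,0],"rot":[0,0,0]},{"travel":[-0.17,-0.95,0],"rot":[0,0,0]},{"travel":[-0.17,-0.95,0],"rot":[0,0,0]},{"travel":[-0.17,-0.95,0],"rot":[0,0,0]},{"travel":[-0.17,-0.95,0],"rot":[0,0,0]},{"travel":[-0.17,-0.9,0],"rot":[0,0,0]},{"travel":[-0.1,-0.7,0],"rot":[0,0,0]}]'
python3 -m inch '[{"travel":[-0.1,-0.4,0],"rot":[0,0,0]},{"travel":[0,-0.2,0],"rot":[0,0,0]},{"travel":[0,0,0],"rot":[0,0,0]},{"travel":[0,0,0],"rot":[0,0,0]}]'
```

```text
clock: 5.9
eef_pos: [0.6375, 0.0073, 0.2887]
tool_rot: [[1.0, 0.009, -0.002], [0.009, -1.0, 0.004], [-0.002, -0.004, -1.0]]
ft_force: [0.2, -0.3, -2.1]
grip_width: 0.0427
grip_force: 61.3
clock: 6.57
eef_pos: [0.5996, 0.1085, 0.2953]
tool_rot: [[0.989, 0.146, -0.01], [0.146, -0.987, 0.067], [-0.0, -0.067, -0.998]]
ft_force: [0.9, -0.7, -1.2]
grip_width: 0.0424
grip_force: 61.2
clock: 6.9
eef_pos: [0.5968, 0.115, 0.296]
tool_rot: [[0.988, 0.155, -0.011], [0.155, -0.985, 0.07], [-0.0, -0.071, -0.997]]
ft_force: [0.6, 0.3, -1.8]
grip_width: 0.0422
grip_force: 61.2
```

```bash
python3 -c "
from h import *
s=robot.read_state(); print(np.round(s['joints'],1),np.round(s['joint_efforts'],1),s['eef_pos'],np.round(s['wrist_torque'],2),s['ft_force'])
c=shot('scene'); cv2.imwrite('pics/s2.png',c['frame'][0:260,160:560])"
```

```text
[  8.9  26.   27.2  91.2   4.1 179.9] [  0.4 -49.   26.5   0.    0.3   0. ] [0.59676071 0.11495996 0.29602165] [-0.02 -0.02  0.  ] [ 0.61368437  0.29343176 -1.77399402]
```

View pics/s2.png

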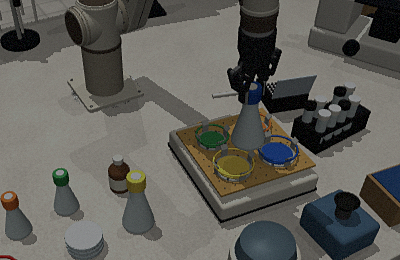

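j6 hit its 180° limit, because this yaw does not suit the left side. Nothing was touched. I untilt by 4° and turn the tool to yaw 90° (tool x = world +y, tool y = world +x), which leaves j6 mid-range on both sides.

```bash
python3 -m inch '[{"travel":[0,0,0],"rot":[0,0,-0.5]},{"travel":[0,0,0],"rot":[-0.68,0,-0.9]},{"travel":[0,0,0],"rot":[0,0,-1]},{"travel":[0,0,0],"rot":[0,0,-1]},{"travel":[0,0,0],"rot":[0,0,-1]},{"travel":[0,0,0],"rot":[0,0,-1]},{"travel":[0,0,0],"rot":[0,0,-1]},{"travel":[0,0,0],"rot":[0,0,-1]}]'
python3 -m inch '[{"travel":[0,0,0],"rot":[0,0,-1]},{"travel":[0,0,0],"rot":[0,0,-1]},{"travel":[0,0,0],"rot":[0,0,-1]},{"travel":[0,0,0],"rot":[0,0,-1]},{"travel":[0,0,0],"rot":[0,0,-1]},{"travel":[0,0,0],"rot":[0,0,-1]},{"travel":[0,0,0],"rot":[0,0,0]},{"travel":[0,0,0],"rot":[0,0,0]}]'
```

```text
clock: 7.62
eef_pos: [0.5969, 0.1146, 0.2958]
tool_rot: [[0.594, 0.804, 0.006], [0.804, -0.594, 0.002], [0.005, 0.004, -1.0]]
ft_force: [-0.2, 0.4, -1.0]
grip_width: 0.0427
grip_force: 61.8
clock: 8.28
eef_pos: [0.5968, 0.1147, 0.2958]
tool_rot: [[0.015, 1.0, 0.006], [1.0, -0.015, 0.002], [0.002, 0.006, -1.0]]
ft_force: [0.1, -0.7, -1.1]
grip_width: 0.0426
grip_force: 61.8
```

```bash
python3 -m inch '[{"travel":[0.4,0.05,0],"rot":[0.06,0,-0.15]},{"travel":[0.7,0.05,0],"rot":[0,0,0]},{"travel":[0.9,0.05,0],"rot":[0,0,0]},{"travel":[0.9,0.05,0],"rot":[0,0,0]},{"travel":[0.7,0,0],"rot":[0,0,0]},{"travel":[0.4,0,0],"rot":[0,0,0]},{"travel":[0.2,0,0],"rot":[0,0,0]},{"travel":[0,0,0],"rot":[0,0,0]}]'
cat > b.py <<'E'
# where held/placed cap and foot stand, from both views; and the flask's lean
import sys
from h import *
n=sys.argv[1]
s=robot.read_state(); print('tcp',np.round(s['eef_pos'],4),'clock',s['clock'],'w',np.round(s['grip_width'],4),'ft',np.round(s['ft_force'],1))
for cam in ['scene','top']:
    c=shot(cam); W=world(c); cv2.imwrite(f'pics/{sys.argv[2]}_{cam}.png',c['frame'])
    for r in robot.regions_of(cam,n)[:1]:
        m=r['pixels']&(c['depth']>0); P=W[m]
        print(cam,round(r['p'],2),'zrange',np.percentile(P[:,2],[1,99]).round(3))
        for lo in np.arange(P[:,2].min(),P[:,2].max(),.025):
            Q=P[(P[:,2]>=lo)&(P[:,2]<lo+.025)]
            if len(Q)>15: print('  z',round(lo,3),'mid',((Q.min(0)+Q.max(0))/2)[:2].round(3),'ext',np.ptp(Q,0)[:2].round(3))
E
python3 b.py flask_blue p1
```

```text
clock: 8.95
eef_pos: [0.6012, 0.2214, 0.2959]
tool_rot: [[-0.005, 1.0, -0.0], [1.0, 0.005, 0.002], [0.002, -0.0, -1.0]]
ft_force: [0.2, -0.5, -2.0]
grip_width: 0.0429
grip_force: 61.9
tcp [0.6012 0.2214 0.2959] clock 8.95 w 0.0429 ft [ 0.2 -0.5 -2. ]
scene 0.65 zrange [0.013 0.332]
  z -0.004 mid [0.306 0.499] ext [0.218 0.219]
  z 0.171 mid [0.605 0.211] ext [0.071 0.068]
  z 0.196 mid [0.605 0.214] ext [0.068 0.065]
  z 0.221 mid [0.606 0.212] ext [0.054 0.052]
  z 0.246 mid [0.604 0.215] ext [0.042 0.043]
  z 0.271 mid [0.604 0.214] ext [0.031 0.032]
  z 0.296 mid [0.606 0.205] ext [0.044 0.019]
  z 0.321 mid [0.602 0.217] ext [0.048 0.043]
top 0.88 zrange [0.179 0.333]
  z 0.164 mid [0.601 0.213] ext [0.078 0.07 ]
  z 0.189 mid [0.601 0.213] ext [0.076 0.067]
  z 0.214 mid [0.602 0.213] ext [0.062 0.057]
  z 0.239 mid [0.602 0.211] ext [0.05  0.038]
  z 0.264 mid [0.599 0.209] ext [0.035 0.023]
  z 0.289 mid [0.598 0.202] ext [0.044 0.014]
  z 0.314 mid [0.602 0.207] ext [0.039 0.024]
```

Blue's foot is centred over its clamp to within about 2 mm (x 0.601, y 0.218), its underside is about 0.171 high, and it stands upright. I lower it.

```bash
python3 -m inch '[{"travel":[0.04,0,0.4],"rot":[0,0,0]},{"travel":[0,0,0.7],"rot":[0,0,0]},{"travel":[0,0,0.7],"rot":[0,0,0]},{"travel":[0,0,0.5],"rot":[0,0,0]},{"travel":[0,0,0.3],"rot":[0,0,0]},{"travel":[0,0,0.1],"rot":[0,0,0]},{"travel":[0,0,0],"rot":[0,0,0]},{"travel":[0,0,0],"rot":[0,0,0]}]'
python3 -m inch '[{"travel":[0,0,0.1],"rot":[0,0,0]},{"travel":[0,0,0],"rot":[0,0,0]}]'
python3 -m inch '[{"travel":[0,0,0.1],"rot":[0,0,0]},{"travel":[0,0,0],"rot":[0,0,0]}]'
```

```text
clock: 9.82
eef_pos: [0.6018, 0.2211, 0.2297]
tool_rot: [[-0.003, 1.0, 0.001], [1.0, 0.003, 0.002], [0.002, 0.001, -1.0]]
ft_force: [-0.1, 0.2, -1.1]
grip_width: 0.0427
grip_force: 61.9
clock: 9.98
eef_pos: [0.6017, 0.2214, 0.2269]
tool_rot: [[-0.004, 1.0, 0.001], [1.0, 0.004, 0.002], [0.002, 0.001, -1.0]]
ft_force: [0.4, -0.1, -1.9]
grip_width: 0.0425
grip_force: 61.9
clock: 10.15
eef_pos: [0.6013, 0.2214, 0.2236]
tool_rot: [[-0.004, 1.0, 0.0], [1.0, 0.004, 0.002], [0.002, 0.0, -1.0]]
ft_force: [-0.3, -0.6, -0.9]
grip_width: 0.0425
grip_force: 61.9
```

```bash
for i in 1 ; do python3 -m inch '[{"travel":[0,0,0.06],"rot":[0,0,0]},{"travel":[0,0,0],"rot":[0,0,0]}]' | egrep 'pos|force'; done
python3 -m inch '[{"travel":[0,0,0.06],"rot":[0,0,0]},{"travel":[0,0,0],"rot":[0,0,0]}]' | egrep 'pos|force'
```

```text
eef_pos: [0.6014, 0.2214, 0.2228]
ft_force: [-0.2, 0.1, 0.3]
grip_force: 62.3
eef_pos: [0.6013, 0.2215, 0.2227]
ft_force: [-3.1, -0.7, 6.6]
grip_force: 62.8
```

Contact on the pad at TCP z 0.2227 (6.6 N). I open and lift straight up.

```bash
python3 -m inch '[{"travel":[0,0,0],"rot":[0,0,0]},{"travel":[0,0,0],"rot":[0,0,0]},{"travel":[0,0,0],"rot":[0,0,0]},{"travel":[0,0,0],"rot":[0,0,0]},{"travel":[0,0,0],"rot":[0,0,0]}]' 75
python3 -m inch '[{"travel":[0,0,-0.4],"rot":[0,0,0]},{"travel":[0,0,-0.9],"rot":[0,0,0]},{"travel":[0,0,-1],"rot":[0,0,0]},{"travel":[0,0,-1],"rot":[0,0,0]}]'
python3 b.py flask_blue p2
```

```text
clock: 10.9
eef_pos: [0.6013, 0.2213, 0.2204]
tool_rot: [[-0.004, 1.0, -0.0], [1.0, 0.004, 0.002], [0.002, -0.0, -1.0]]
ft_force: [0.6, 0.6, 0.4]
grip_width: 0.0748
grip_force: 0.0
clock: 11.23
eef_pos: [0.601, 0.2211, 0.3045]
tool_rot: [[-0.004, 1.0, -0.001], [1.0, 0.004, 0.002], [0.002, -0.001, -1.0]]
ft_force: [1.1, 0.8, 0.1]
grip_width: 0.0749
grip_force: 0.0
tcp [0.601  0.2211 0.3045] clock 11.2333 w 0.0749 ft [1.1 0.8 0.1]
scene 0.86 zrange [0.107 0.259]
  z 0.085 mid [0.609 0.214] ext [0.059 0.067]
  z 0.11 mid [0.61  0.214] ext [0.083 0.074]
  z 0.135 mid [0.607 0.215] ext [0.052 0.059]
  z 0.16 mid [0.607 0.212] ext [0.044 0.047]
  z 0.185 mid [0.604 0.215] ext [0.033 0.042]
  z 0.21 mid [0.603 0.214] ext [0.04  0.037]
  z 0.235 mid [0.599 0.219] ext [0.048 0.046]
top 0.82 zrange [0.109 0.259]
  z 0.103 mid [0.602 0.214] ext [0.079 0.067]
  z 0.128 mid [0.601 0.216] ext [0.067 0.063]
  z 0.153 mid [0.601 0.216] ext [0.055 0.052]
  z 0.178 mid [0.601 0.216] ext [0.043 0.037]
  z 0.203 mid [0.599 0.208] ext [0.035 0.016]
  z 0.228 mid [0.597 0.218] ext [0.036 0.043]
  z 0.253 mid [0.6   0.218] ext [0.042 0.041]
```

View pics/p2_scene.png

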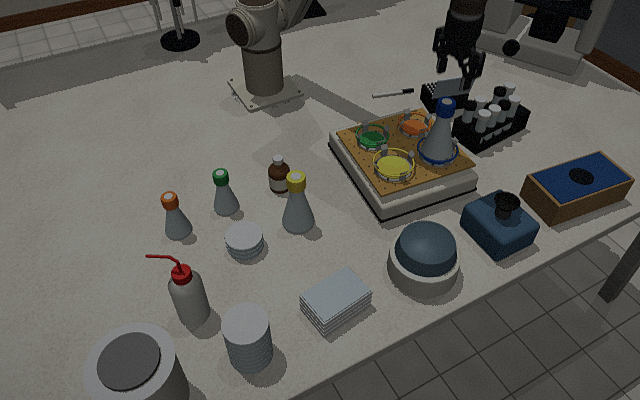

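Blue stands upright in its clamp (cap at (446,103), top 0.257). Next is yellow.

```bash
python3 -m inch '[{"travel":[-0.95,-0.09,0],"rot":[0,0,0]},{"travel":[-0.95,-0.09,0],"rot":[0,0,0]},{"travel":[-0.95,-0.09,0],"rot":[0,0,0]},{"travel":[-0.95,-0.09,0],"rot":[0,0,0]},{"travel":[-0.95,-0.09,0],"rot":[0,0,0]},{"travel":[-0.95,-0.09,0],"rot":[0,0,0]},{"travel":[-0.95,-0.09,0],"rot":[0,0,0]},{"travel":[-0.95,-0.09,0],"rot":[0,0,0]}]' 80
python3 -m inch '[{"travel":[-0.95,-0.09,0.4],"rot":[0,0,0]},{"travel":[-0.95,-0.09,0.4],"rot":[0,0,0]},{"travel":[-0.95,-0.09,0.4],"rot":[0,0,0]},{"travel":[-0.95,-0.09,0.4],"rot":[0,0,0]},{"travel":[-0.95,-0.09,0.4],"rot":[0,0,0]},{"travel":[-0.95,-0.09,0.4],"rot":[0,0,0]},{"travel":[-0.95,-0.09,0.4],"rot":[0,0,0]},{"travel":[-0.95,-0.09,0],"rot":[0,0,0]}]'
python3 -m inch '[{"travel":[0,0,0],"rot":[0,0,0]},{"travel":[0,0,0],"rot":[0,0,0]}]'
```

```text
clock: 12.1
eef_pos: [0.5832, 0.03, 0.3015]
tool_rot: [[-0.004, 1.0, -0.003], [1.0, 0.004, 0.002], [0.002, -0.003, -1.0]]
ft_force: [0.1, -0.2, 0.2]
grip_width: 0.0801
grip_force: 0.0
clock: 12.77
eef_pos: [0.5646, -0.1594, 0.2286]
tool_rot: [[-0.004, 1.0, -0.007], [1.0, 0.004, 0.004], [0.004, -0.007, -1.0]]
ft_force: [-0.6, -0.0, 0.2]
grip_width: 0.0799
grip_force: 0.0
clock: 12.93
eef_pos: [0.5658, -0.1597, 0.231]
tool_rot: [[-0.001, 1.0, -0.003], [1.0, 0.001, 0.003], [0.003, -0.003, -1.0]]
ft_force: [0.3, 0.4, -0.8]
grip_width: 0.0796
grip_force: 0.0
```

```bash
python3 -m inch '[{"travel":[-0.09,0,0.9],"rot":[0,0,0]},{"travel":[0,0,0.9],"rot":[0,0,0]},{"travel":[0,0,0.9],"rot":[0,0,0]},{"travel":[0,0,0.9],"rot":[0,0,0]},{"travel":[0,0,0.65],"rot":[0,0,0]},{"travel":[0,0,0],"rot":[0,0,0]},{"travel":[0,0,0],"rot":[0,0,0]}]'
python3 -m inch '[{"travel":[0,0,0],"rot":[0,0,0]},{"travel":[0,0,0],"rot":[0,0,0]},{"travel":[0,0,0],"rot":[0,0,0]},{"travel":[0,0,0],"rot":[0,0,0]},{"travel":[0,0,0],"rot":[0,0,0]},{"travel":[0,0,0],"rot":[0,0,0]}]' 30 60
python3 -m inch '[{"travel":[0,0,-0.3],"rot":[0,0,0]},{"travel":[0,0,-0.6],"rot":[0,0,0]},{"travel":[0,0,-0.9],"rot":[0,0,0]},{"travel":[0,0,-1],"rot":[0,0,0]},{"travel":[0,0,-1],"rot":[0,0,0]},{"travel":[0,0,-1],"rot":[0,0,0]},{"travel":[0.3,0,-1],"rot":[0,0,0]},{"travel":[0.6,0,-0.7],"rot":[0,0,0]}]'
```

```text
clock: 13.52
eef_pos: [0.5661, -0.1595, 0.1253]
tool_rot: [[-0.005, 1.0, -0.003], [1.0, 0.005, 0.003], [0.003, -0.003, -1.0]]
ft_force: [-0.2, -0.1, 0.1]
grip_width: 0.08
grip_force: 0.0
clock: 14.02
eef_pos: [0.5675, -0.1611, 0.1281]
tool_rot: [[-0.004, 1.0, 0.003], [1.0, 0.004, 0.001], [0.001, 0.003, -1.0]]
ft_force: [-1.8, 0.1, 5.8]
grip_width: 0.0429
grip_force: 60.5
clock: 14.68
eef_pos: [0.5671, -0.14, 0.2914]
tool_rot: [[-0.001, 1.0, 0.003], [1.0, 0.001, 0.001], [0.001, 0.003, -1.0]]
ft_force: [0.1, -0.1, -1.8]
grip_width: 0.0428
grip_force: 61.2
```

```bash
python3 -m inch '[{"travel":[0.9,0.1,0],"rot":[0,0,0]},{"travel":[0.95,0.1,0],"rot":[0,0,0]},{"travel":[0.95,0.1,0],"rot":[0,0,0]},{"travel":[0.95,0.1,0],"rot":[0,0,0]},{"travel":[0.95,0.1,0],"rot":[0,0,0]},{"travel":[0.95,0.1,0],"rot":[0,0,0]},{"travel":[0.95,0.1,0],"rot":[0,0,0]},{"travel":[0.9,0.1,0],"rot":[0,0,0]}]'
python3 -m inch '[{"travel":[0.8,0.1,0],"rot":[0,0,0]},{"travel":[0.6,0.05,0],"rot":[0,0,0]},{"travel":[0.35,0,0],"rot":[0,0,0]},{"travel":[0,0,0],"rot":[0,0,0]},{"travel":[0,0,0],"rot":[0,0,0]}]'
python3 b.py flask_yellow p3
```

```text
clock: 15.35
eef_pos: [0.5858, 0.0502, 0.2892]
tool_rot: [[-0.004, 1.0, -0.0], [1.0, 0.004, 0.002], [0.002, -0.0, -1.0]]
ft_force: [0.6, 0.5, -1.7]
grip_width: 0.0427
grip_force: 61.4
clock: 15.77
eef_pos: [0.5895, 0.0924, 0.2891]
tool_rot: [[-0.004, 1.0, -0.0], [1.0, 0.004, 0.001], [0.001, -0.0, -1.0]]
ft_force: [0.6, -0.2, -2.1]
grip_width: 0.0426
grip_force: 61.4
tcp [0.5895 0.0924 0.2891] clock 15.7667 w 0.0426 ft [ 0.6 -0.2 -2.1]
scene 0.6 zrange [0.09  0.324]
  z 0.147 mid [0.599 0.082] ext [0.056 0.065]
  z 0.172 mid [0.594 0.087] ext [0.07  0.074]
  z 0.197 mid [0.592 0.086] ext [0.059 0.061]
  z 0.222 mid [0.593 0.087] ext [0.048 0.05 ]
  z 0.247 mid [0.594 0.087] ext [0.035 0.042]
  z 0.272 mid [0.594 0.084] ext [0.042 0.031]
  z 0.297 mid [0.592 0.085] ext [0.05  0.037]
  z 0.322 mid [0.589 0.086] ext [0.038 0.035]
top 0.71 zrange [0.172 0.324]
  z 0.165 mid [0.589 0.079] ext [0.079 0.055]
  z 0.19 mid [0.588 0.08 ] ext [0.068 0.049]
  z 0.215 mid [0.587 0.08 ] ext [0.056 0.039]
  z 0.24 mid [0.588 0.081] ext [0.04  0.027]
  z 0.29 mid [0.582 0.075] ext [0.039 0.014]
  z 0.315 mid [0.586 0.075] ext [0.029 0.012]
```

Yellow's foot is at (0.589, 0.091) over its clamp at (0.591, 0.092). I lower it.

```bash
python3 -m inch '[{"travel":[0.04,0.08,0.4],"rot":[0,0,0]},{"travel":[0,0,0.7],"rot":[0,0,0]},{"travel":[0,0,0.6],"rot":[0,0,0]},{"travel":[0,0,0.4],"rot":[0,0,0]},{"travel":[0,0,0.2],"rot":[0,0,0]},{"travel":[0,0,0.1],"rot":[0,0,0]},{"travel":[0,0,0],"rot":[0,0,0]},{"travel":[0,0,0],"rot":[0,0,0]}]'
python3 -m inch '[{"travel":[0,0,0.06],"rot":[0,0,0]},{"travel":[0,0,0],"rot":[0,0,0]}]' | egrep 'pos|force'
python3 -m inch '[{"travel":[0,0,0.06],"rot":[0,0,0]},{"travel":[0,0,0],"rot":[0,0,0]}]' | egrep 'pos|force'
```

```text
clock: 16.63
eef_pos: [0.592, 0.0938, 0.2299]
tool_rot: [[-0.004, 1.0, 0.001], [1.0, 0.004, 0.002], [0.002, 0.001, -1.0]]
ft_force: [0.1, 0.6, -1.6]
grip_width: 0.0427
grip_force: 61.4
eef_pos: [0.592, 0.0939, 0.2284]
ft_force: [0.8, 0.0, -2.5]
grip_force: 61.4
eef_pos: [0.5917, 0.0938, 0.2263]
ft_force: [0.6, -0.1, -1.5]
grip_force: 61.4
```

```bash
python3 -m inch '[{"travel":[0,0,0.06],"rot":[0,0,0]},{"travel":[0,0,0],"rot":[0,0,0]}]' | egrep 'pos|force'
python3 -m inch '[{"travel":[0,0,0.05],"rot":[0,0,0]},{"travel":[0,0,0],"rot":[0,0,0]}]' | egrep 'pos|force'
```

```text
eef_pos: [0.5915, 0.0938, 0.2245]
ft_force: [0.6, 0.1, -1.9]
grip_force: 61.4
eef_pos: [0.5916, 0.0939, 0.2242]
ft_force: [-1.5, 0.3, 1.5]
grip_force: 61.7
```

```bash
python3 -m inch '[{"travel":[0,0,0.03],"rot":[0,0,0]},{"travel":[0,0,0],"rot":[0,0,0]}]' | egrep 'pos|force'
python3 -m inch '[{"travel":[0,0,0],"rot":[0,0,0]},{"travel":[0,0,0],"rot":[0,0,0]},{"travel":[0,0,0],"rot":[0,0,0]},{"travel":[0,0,0],"rot":[0,0,0]},{"travel":[0,0,0],"rot":[0,0,0]}]' 75
python3 -m inch '[{"travel":[0,0,-0.4],"rot":[0,0,0]},{"travel":[0,0,-0.9],"rot":[0,0,0]},{"travel":[0,0,-1],"rot":[0,0,0]},{"travel":[0,0,-1],"rot":[0,0,0]}]'
python3 b.py flask_yellow p4; python3 b.py flask_green p5 | grep -v '  z'
```

```text
eef_pos: [0.5915, 0.0939, 0.2242]
ft_force: [-3.1, -1.0, 5.9]
grip_force: 62.1
clock: 17.88
eef_pos: [0.5917, 0.0938, 0.2225]
tool_rot: [[-0.004, 1.0, -0.0], [1.0, 0.004, 0.002], [0.002, -0.0, -1.0]]
ft_force: [0.1, -0.1, -0.5]
grip_width: 0.0747
grip_force: 0.0
clock: 18.22
eef_pos: [0.5913, 0.0936, 0.3065]
tool_rot: [[-0.004, 1.0, -0.001], [1.0, 0.004, 0.002], [0.002, -0.001, -1.0]]
ft_force: [1.3, 0.0, 0.1]
grip_width: 0.0752
grip_force: 0.0
tcp [0.5913 0.0936 0.3065] clock 18.2167 w 0.0752 ft [1.3 0.  0.1]
scene 0.62 zrange [0.105 0.259]
  z 0.089 mid [0.543 0.139] ext [0.169 0.175]
  z 0.114 mid [0.557 0.102] ext [0.143 0.094]
  z 0.139 mid [0.595 0.089] ext [0.056 0.062]
  z 0.164 mid [0.594 0.088] ext [0.047 0.046]
  z 0.189 mid [0.593 0.09 ] ext [0.031 0.035]
  z 0.214 mid [0.596 0.089] ext [0.032 0.04 ]
  z 0.239 mid [0.589 0.091] ext [0.047 0.043]
top 0.87 zrange [0.096 0.26 ]
  z 0.089 mid [0.592 0.09 ] ext [0.082 0.073]
  z 0.114 mid [0.589 0.09 ] ext [0.074 0.07 ]
  z 0.139 mid [0.59 0.09] ext [0.061 0.059]
  z 0.164 mid [0.59  0.089] ext [0.05  0.045]
  z 0.189 mid [0.585 0.086] ext [0.026 0.026]
  z 0.214 mid [0.587 0.086] ext [0.037 0.03 ]
  z 0.239 mid [0.589 0.086] ext [0.042 0.033]
tcp [0.5922 0.0937 0.3065] clock 18.4167 w 0.0753 ft [ 0.8  0.2 -0.9]
scene 0.61 zrange [0.007 0.125]
top 0.67 zrange [0.004 0.126]
```

View pics/p4_scene.png

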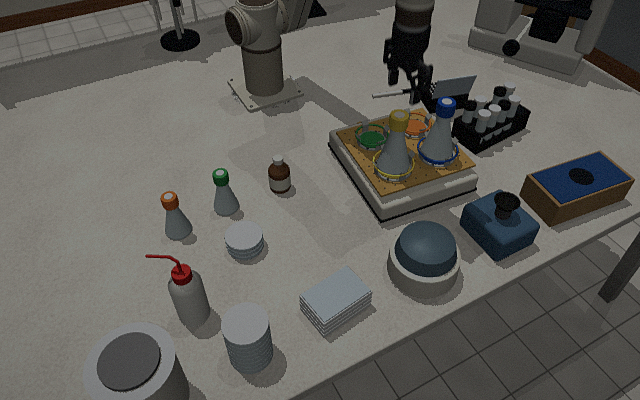

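Yellow stands in its clamp (cap (399,118)). Now the small ones, green first.

```bash
python3 -m inch '[{"travel":[-0.93,-0.37,0],"rot":[0,0,0]},{"travel":[-0.93,-0.37,0],"rot":[0,0,0]},{"travel":[-0.93,-0.37,0],"rot":[0,0,0]},{"travel":[-0.93,-0.37,0],"rot":[0,0,0]},{"travel":[-0.93,-0.37,0],"rot":[0,0,0]},{"travel":[-0.93,-0.37,0],"rot":[0,0,0]},{"travel":[-0.93,-0.37,0],"rot":[0,0,0]},{"travel":[-0.93,-0.37,0],"rot":[0,0,0]}]' 75
python3 -m inch '[{"travel":[-0.93,-0.37,0.5],"rot":[0,0,0]},{"travel":[-0.93,-0.37,0.5],"rot":[0,0,0]},{"travel":[-0.93,-0.37,0.5],"rot":[0,0,0]},{"travel":[-0.93,-0.37,0.5],"rot":[0,0,0]},{"travel":[-0.93,-0.37,0.5],"rot":[0,0,0]},{"travel":[-0.93,-0.37,0.5],"rot":[0,0,0]},{"travel":[-0.93,-0.37,0.5],"rot":[0,0,0]},{"travel":[-0.93,-0.37,0.5],"rot":[0,0,0]}]'
python3 -m inch '[{"travel":[-0.9,-0.37,0.5],"rot":[0,0,0]},{"travel":[0,0,0],"rot":[0,0,0]},{"travel":[0,0,0],"rot":[0,0,0]}]'
```

```text
clock: 19.28
eef_pos: [0.5172, -0.0936, 0.3038]
tool_rot: [[-0.004, 1.0, -0.002], [1.0, 0.004, 0.002], [0.002, -0.002, -1.0]]
ft_force: [0.0, -0.4, 0.7]
grip_width: 0.0753
grip_force: 0.0
clock: 19.95
eef_pos: [0.4438, -0.2794, 0.203]
tool_rot: [[-0.004, 1.0, -0.002], [1.0, 0.004, 0.003], [0.003, -0.002, -1.0]]
ft_force: [0.6, 0.3, -0.3]
grip_width: 0.0748
grip_force: 0.0
clock: 20.2
eef_pos: [0.4343, -0.3014, 0.1902]
tool_rot: [[-0.001, 1.0, -0.003], [1.0, 0.001, 0.005], [0.005, -0.003, -1.0]]
ft_force: [0.1, 0.7, -0.9]
grip_width: 0.0753
grip_force: 0.0
```

```bash
python3 -m inch '[{"travel":[0.06,0,0.9],"rot":[0,0,0]},{"travel":[0,0,0.9],"rot":[0,0,0]},{"travel":[0,0,0.9],"rot":[0,0,0]},{"travel":[0,0,0.9],"rot":[0,0,0]},{"travel":[0,0,0.5],"rot":[0,0,0]},{"travel":[0,0,0],"rot":[0,0,0]},{"travel":[0,0,0],"rot":[0,0,0]}]'
python3 -m inch '[{"travel":[0,0,0],"rot":[0,0,0]},{"travel":[0,0,0],"rot":[0,0,0]},{"travel":[0,0,0],"rot":[0,0,0]},{"travel":[0,0,0],"rot":[0,0,0]},{"travel":[0,0,0],"rot":[0,0,0]},{"travel":[0,0,0],"rot":[0,0,0]}]' 22 50
python3 -m inch '[{"travel":[0,0,-0.3],"rot":[0,0,0]},{"travel":[0,0,-0.6],"rot":[0,0,0]},{"travel":[0,0,-0.9],"rot":[0,0,0]},{"travel":[0,0,-1],"rot":[0,0,0]},{"travel":[0,0,-1],"rot":[0,0,0]},{"travel":[0,0,-1],"rot":[0,0,0]},{"travel":[0.3,0,-1],"rot":[0,0,0]},{"travel":[0.6,0,-0.8],"rot":[0,0,0]}]'
```

```text
clock: 20.78
eef_pos: [0.436, -0.2984, 0.0894]
tool_rot: [[-0.005, 1.0, -0.001], [1.0, 0.005, 0.003], [0.003, -0.001, -1.0]]
ft_force: [0.6, -0.4, -0.9]
grip_width: 0.075
grip_force: 0.0
clock: 21.28
eef_pos: [0.4364, -0.3001, 0.0909]
tool_rot: [[-0.004, 1.0, 0.002], [1.0, 0.004, 0.0], [0.0, 0.002, -1.0]]
ft_force: [-1.0, 0.5, 6.1]
grip_width: 0.0348
grip_force: 49.3
clock: 21.95
eef_pos: [0.4361, -0.2784, 0.2567]
tool_rot: [[-0.002, 1.0, 0.002], [1.0, 0.002, 0.001], [0.001, 0.002, -1.0]]
ft_force: [0.2, 0.2, -1.2]
grip_width: 0.0345
grip_force: 49.9
```

```bash
python3 -m inch '[{"travel":[0.9,0.1,0],"rot":[0,0,0]},{"travel":[0.95,0.1,0],"rot":[0,0,0]},{"travel":[0.95,0.1,0],"rot":[0,0,0]},{"travel":[0.95,0.1,0],"rot":[0,0,0]},{"travel":[0.95,0.1,0],"rot":[0,0,0]},{"travel":[0.95,0.1,0],"rot":[0,0,0]},{"travel":[0.95,0.1,0],"rot":[0,0,0]},{"travel":[0.95,0.1,0],"rot":[0,0,0]}]'
python3 -m inch '[{"travel":[0.95,0.1,0],"rot":[0,0,0]},{"travel":[0.95,0.1,0],"rot":[0,0,0]},{"travel":[0.95,0.1,0],"rot":[0,0,0]},{"travel":[0.95,0.1,0],"rot":[0,0,0]},{"travel":[0.95,0.1,0],"rot":[0,0,0]},{"travel":[0.95,0.1,0],"rot":[0,0,0]},{"travel":[0.9,0.06,0],"rot":[0,0,0]},{"travel":[0.6,0,0],"rot":[0,0,0]}]'
python3 -m inch '[{"travel":[0.4,0,0],"rot":[0,0,0]},{"travel":[0,0,0],"rot":[0,0,0]},{"travel":[0,0,0],"rot":[0,0,0]}]'
python3 b.py flask_green p6
```

```text
clock: 22.62
eef_pos: [0.4548, -0.0873, 0.2551]
tool_rot: [[-0.004, 1.0, 0.0], [1.0, 0.004, 0.002], [0.002, 0.0, -1.0]]
ft_force: [0.2, 0.8, -0.7]
grip_width: 0.0348
grip_force: 49.9
clock: 23.28
eef_pos: [0.4708, 0.0935, 0.2554]
tool_rot: [[-0.005, 1.0, 0.0], [1.0, 0.005, 0.003], [0.003, 0.0, -1.0]]
ft_force: [0.3, 0.5, -1.6]
grip_width: 0.035
grip_force: 49.9
clock: 23.53
eef_pos: [0.4706, 0.1015, 0.2553]
tool_rot: [[-0.005, 1.0, -0.0], [1.0, 0.005, 0.001], [0.001, -0.0, -1.0]]
ft_force: [0.4, -0.6, -0.6]
grip_width: 0.0344
grip_force: 49.9
tcp [0.4706 0.1015 0.2553] clock 23.5333 w 0.0344 ft [ 0.4 -0.6 -0.6]
scene 0.56 zrange [0.167 0.289]
  z 0.164 mid [0.473 0.098] ext [0.054 0.056]
  z 0.189 mid [0.475 0.099] ext [0.046 0.057]
  z 0.214 mid [0.475 0.098] ext [0.033 0.038]
  z 0.239 mid [0.473 0.096] ext [0.025 0.025]
  z 0.264 mid [0.47  0.095] ext [0.034 0.026]
  z 0.289 mid [0.47  0.094] ext [0.026 0.025]
top 0.73 zrange [0.176 0.268]
  z 0.174 mid [0.469 0.089] ext [0.06  0.036]
  z 0.199 mid [0.469 0.09 ] ext [0.049 0.028]
  z 0.224 mid [0.469 0.089] ext [0.033 0.015]
```

```bash
python3 -m inch '[{"travel":[0.02,0.15,0],"rot":[0,0,0]},{"travel":[0,0.15,0.4],"rot":[0,0,0]},{"travel":[0,0,0.7],"rot":[0,0,0]},{"travel":[0,0,0.6],"rot":[0,0,0]},{"travel":[0,0,0.4],"rot":[0,0,0]},{"travel":[0,0,0.3],"rot":[0,0,0]},{"travel":[0,0,0.1],"rot":[0,0,0]},{"travel":[0,0,0],"rot":[0,0,0]}]'
python3 -m inch '[{"travel":[0,0,0.06],"rot":[0,0,0]},{"travel":[0,0,0],"rot":[0,0,0]}]' | egrep 'pos|force'
python3 -m inch '[{"travel":[0,0,0.06],"rot":[0,0,0]},{"travel":[0,0,0],"rot":[0,0,0]}]' | egrep 'pos|force'
```

```text
clock: 24.4
eef_pos: [0.4781, 0.102, 0.1921]
tool_rot: [[-0.004, 1.0, -0.001], [1.0, 0.004, 0.002], [0.002, -0.001, -1.0]]
ft_force: [-0.0, 0.7, -1.0]
grip_width: 0.0348
grip_force: 50.0
eef_pos: [0.4788, 0.1023, 0.1918]
ft_force: [-0.2, 0.5, -1.6]
grip_force: 50.0
eef_pos: [0.4786, 0.1023, 0.1901]
ft_force: [-0.1, 0.1, -1.5]
grip_force: 50.0
```

```bash
python3 -m inch '[{"travel":[0,0,0.06],"rot":[0,0,0]},{"travel":[0,0,0],"rot":[0,0,0]}]' | egrep 'pos|force'
python3 -m inch '[{"travel":[0,0,0.05],"rot":[0,0,0]},{"travel":[0,0,0],"rot":[0,0,0]}]' | egrep 'pos|force'
```

```text
eef_pos: [0.4783, 0.1022, 0.1882]
ft_force: [-1.1, -0.3, -1.2]
grip_force: 50.0
eef_pos: [0.4784, 0.1022, 0.187]
ft_force: [0.8, -0.1, -2.1]
grip_force: 50.2
```

```bash
python3 -m inch '[{"travel":[0,0,0.04],"rot":[0,0,0]},{"travel":[0,0,0],"rot":[0,0,0]}]' | egrep 'pos|force'
python3 -m inch '[{"travel":[0,0,0.04],"rot":[0,0,0]},{"travel":[0,0,0],"rot":[0,0,0]}]' | egrep 'pos|force'
```

```text
eef_pos: [0.4784, 0.1023, 0.1869]
ft_force: [-1.9, 0.5, 4.8]
grip_force: 50.5
eef_pos: [0.4784, 0.1024, 0.1868]
ft_force: [-4.3, -0.2, 9.4]
grip_force: 51.2
```

Green is on its pad (9 N), so I release it and lift.

```bash
python3 -m inch '[{"travel":[0,0,-0.04],"rot":[0,0,0]},{"travel":[0,0,0],"rot":[0,0,0]},{"travel":[0,0,0],"rot":[0,0,0]},{"travel":[0,0,0],"rot":[0,0,0]},{"travel":[0,0,0],"rot":[0,0,0]}]' 65
python3 -m inch '[{"travel":[0,0,-0.4],"rot":[0,0,0]},{"travel":[0,0,-0.9],"rot":[0,0,0]},{"travel":[0,0,-1],"rot":[0,0,0]},{"travel":[0,0,-1],"rot":[0,0,0]}]'
python3 b.py flask_green p7
```

```text
clock: 25.82
eef_pos: [0.4782, 0.1021, 0.1857]
tool_rot: [[-0.004, 1.0, -0.0], [1.0, 0.004, 0.002], [0.002, -0.0, -1.0]]
ft_force: [-0.6, -0.0, -0.3]
grip_width: 0.0651
grip_force: 0.0
clock: 26.15
eef_pos: [0.4779, 0.1019, 0.2697]
tool_rot: [[-0.004, 1.0, -0.001], [1.0, 0.004, 0.002], [0.002, -0.001, -1.0]]
ft_force: [-0.4, 0.0, -0.4]
grip_width: 0.0649
grip_force: 0.0
tcp [0.4779 0.1019 0.2697] clock 26.15 w 0.0649 ft [-0.4  0.  -0.4]
scene 0.93 zrange [0.001 0.22 ]
  z 0.096 mid [0.482 0.107] ext [0.06  0.073]
  z 0.121 mid [0.485 0.1  ] ext [0.063 0.052]
  z 0.146 mid [0.482 0.1  ] ext [0.034 0.042]
  z 0.171 mid [0.481 0.099] ext [0.025 0.034]
  z 0.196 mid [0.476 0.101] ext [0.038 0.038]
top 0.63 zrange [0.098 0.221]
  z 0.095 mid [0.476 0.097] ext [0.062 0.051]
  z 0.12 mid [0.477 0.098] ext [0.054 0.046]
  z 0.145 mid [0.477 0.096] ext [0.043 0.029]
  z 0.195 mid [0.476 0.096] ext [0.036 0.022]
```

View pics/p7_scene.png

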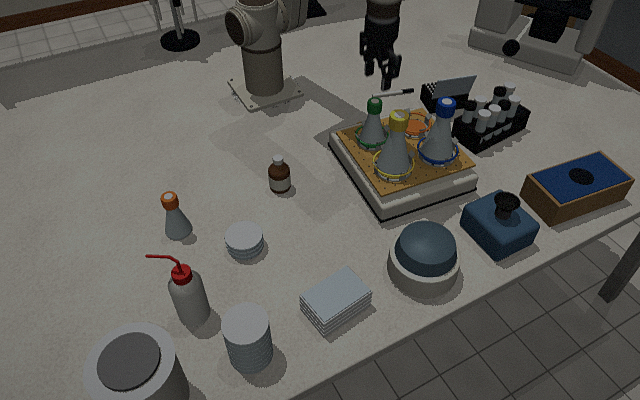

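Green stands in its clamp (cap (375,106)). Now orange.

```bash
python3 -m inch '[{"travel":[-0.93,-0.05,0],"rot":[0,0,0]},{"travel":[-0.93,-0.05,0],"rot":[0,0,0]},{"travel":[-0.93,-0.05,0],"rot":[0,0,0]},{"travel":[-0.93,-0.05,0],"rot":[0,0,0]},{"travel":[-0.93,-0.05,0],"rot":[0,0,0]},{"travel":[-0.93,-0.05,0],"rot":[0,0,0]},{"travel":[-0.93,-0.05,0],"rot":[0,0,0]},{"travel":[-0.93,-0.05,0],"rot":[0,0,0]}]' 75
python3 -m inch '[{"travel":[-0.93,-0.05,0],"rot":[0,0,0]},{"travel":[-0.93,-0.05,0],"rot":[0,0,0]},{"travel":[-0.93,-0.05,0],"rot":[0,0,0]},{"travel":[-0.93,-0.05,0],"rot":[0,0,0]},{"travel":[-0.93,-0.05,0],"rot":[0,0,0]},{"travel":[-0.93,-0.05,0],"rot":[0,0,0]},{"travel":[-0.93,-0.05,0],"rot":[0,0,0]},{"travel":[-0.93,-0.05,0],"rot":[0,0,0]}]'
python3 -m inch '[{"travel":[-0.93,-0.05,0.5],"rot":[0,0,0]},{"travel":[-0.93,-0.05,0.5],"rot":[0,0,0]},{"travel":[-0.93,-0.05,0.5],"rot":[0,0,0]},{"travel":[-0.93,-0.05,0.5],"rot":[0,0,0]},{"travel":[-0.93,-0.05,0.5],"rot":[0,0,0]},{"travel":[-0.93,-0.05,0.5],"rot":[0,0,0]},{"travel":[-0.7,0,0.2],"rot":[0,0,0]},{"travel":[0,0,0],"rot":[0,0,0]}]'
python3 -m inch '[{"travel":[0,0,0],"rot":[0,0,0]},{"travel":[0,0,0],"rot":[0,0,0]}]'
```

```text
clock: 27.02
eef_pos: [0.468, -0.085, 0.2668]
tool_rot: [[-0.004, 1.0, -0.003], [1.0, 0.004, 0.002], [0.002, -0.003, -1.0]]
ft_force: [-0.1, 0.6, 0.2]
grip_width: 0.0747
grip_force: 0.0
clock: 27.68
eef_pos: [0.4588, -0.2708, 0.2662]
tool_rot: [[-0.004, 1.0, -0.003], [1.0, 0.004, 0.004], [0.004, -0.003, -1.0]]
ft_force: [0.7, 0.4, 0.5]
grip_width: 0.0751
grip_force: 0.0
clock: 28.35
eef_pos: [0.4508, -0.4288, 0.1832]
tool_rot: [[-0.0, 1.0, -0.005], [1.0, 0.0, 0.005], [0.005, -0.005, -1.0]]
ft_force: [0.1, -0.7, -0.9]
grip_width: 0.0752
grip_force: 0.0
clock: 28.52
eef_pos: [0.4525, -0.426, 0.1867]
tool_rot: [[-0.004, 1.0, -0.001], [1.0, 0.004, 0.004], [0.004, -0.001, -1.0]]
ft_force: [0.5, 0.1, -0.3]
grip_width: 0.0752
grip_force: 0.0
```

```bash
python3 -m inch '[{"travel":[-0.1,-0.04,0.9],"rot":[0,0,0]},{"travel":[0,0,0.9],"rot":[0,0,0]},{"travel":[0,0,0.9],"rot":[0,0,0]},{"travel":[0,0,0.8],"rot":[0,0,0]},{"travel":[0,0,0.43],"rot":[0,0,0]},{"travel":[0,0,0],"rot":[0,0,0]},{"travel":[0,0,0],"rot":[0,0,0]}]'
python3 -m inch '[{"travel":[0,0,0],"rot":[0,0,0]},{"travel":[0,0,0],"rot":[0,0,0]},{"travel":[0,0,0],"rot":[0,0,0]},{"travel":[0,0,0],"rot":[0,0,0]},{"travel":[0,0,0],"rot":[0,0,0]},{"travel":[0,0,0],"rot":[0,0,0]}]' 22 50
python3 -m inch '[{"travel":[0,0,-0.3],"rot":[0,0,0]},{"travel":[0,0,-0.6],"rot":[0,0,0]},{"travel":[0,0,-0.9],"rot":[0,0,0]},{"travel":[0,0,-1],"rot":[0,0,0]},{"travel":[0,0,-1],"rot":[0,0,0]},{"travel":[0,0,-1],"rot":[0,0,0]},{"travel":[0.3,0,-1],"rot":[0,0,0]},{"travel":[0.6,0,-0.8],"rot":[0,0,0]}]'
```

```text
clock: 29.1
eef_pos: [0.4521, -0.4285, 0.0896]
tool_rot: [[-0.005, 1.0, -0.0], [1.0, 0.005, 0.002], [0.002, -0.0, -1.0]]
ft_force: [0.1, 0.1, 0.2]
grip_width: 0.0751
grip_force: 0.0
clock: 29.6
eef_pos: [0.4522, -0.43, 0.0909]
tool_rot: [[-0.004, 1.0, 0.001], [1.0, 0.004, 0.0], [0.0, 0.001, -1.0]]
ft_force: [-2.0, 0.3, 4.8]
grip_width: 0.0353
grip_force: 49.4
clock: 30.27
eef_pos: [0.4518, -0.4082, 0.2561]
tool_rot: [[-0.002, 1.0, 0.001], [1.0, 0.002, 0.001], [0.001, 0.001, -1.0]]
ft_force: [1.4, 0.2, -0.8]
grip_width: 0.0348
grip_force: 49.9
```

```bash
python3 -m inch '[{"travel":[0.9,0.05,-0.5],"rot":[0,0,0]},{"travel":[0.95,0.05,-0.5],"rot":[0,0,0]},{"travel":[0.95,0.05,-0.5],"rot":[0,0,0]},{"travel":[0.95,0.05,-0.5],"rot":[0,0,0]},{"travel":[0.95,0.05,-0.5],"rot":[0,0,0]},{"travel":[0.95,0.05,-0.5],"rot":[0,0,0]},{"travel":[0.95,0.05,-0.5],"rot":[0,0,0]},{"travel":[0.95,0.05,-0.2],"rot":[0,0,0]}]'
python3 -m inch '[{"travel":[0.95,0.05,0],"rot":[0,0,0]},{"travel":[0.95,0.05,0],"rot":[0,0,0]},{"travel":[0.95,0.05,0],"rot":[0,0,0]},{"travel":[0.95,0.05,0],"rot":[0,0,0]},{"travel":[0.95,0.05,0],"rot":[0,0,0]},{"travel":[0.95,0.05,0],"rot":[0,0,0]},{"travel":[0.95,0.05,0],"rot":[0,0,0]},{"travel":[0.7,0.05,0],"rot":[0,0,0]}]'
```

```text
clock: 30.93
eef_pos: [0.4613, -0.2174, 0.3491]
tool_rot: [[-0.004, 1.0, 0.002], [1.0, 0.004, 0.001], [0.001, 0.002, -1.0]]
ft_force: [1.1, -0.3, -1.6]
grip_width: 0.035
grip_force: 49.9
clock: 31.6
eef_pos: [0.47, -0.0328, 0.3477]
tool_rot: [[-0.005, 1.0, -0.0], [1.0, 0.005, 0.003], [0.003, -0.0, -1.0]]
ft_force: [0.7, 0.1, -1.5]
grip_width: 0.0347
grip_force: 49.9
```

```bash
python3 -m inch '[{"travel":[0.9,0.07,0],"rot":[0,0,0]},{"travel":[0.95,0.07,0],"rot":[0,0,0]},{"travel":[0.95,0.07,0],"rot":[0,0,0]},{"travel":[0.95,0.07,0],"rot":[0,0,0]},{"travel":[0.95,0.07,0],"rot":[0,0,0]},{"travel":[0.95,0.07,0],"rot":[0,0,0]},{"travel":[0.95,0.07,0],"rot":[0,0,0]},{"travel":[0.95,0.07,0],"rot":[0,0,0]}]'
python3 -m inch '[{"travel":[0.95,0.07,0],"rot":[0,0,0]},{"travel":[0.9,0.07,0],"rot":[0,0,0]},{"travel":[0.7,0,0],"rot":[0,0,0]},{"travel":[0.3,0,0],"rot":[0,0,0]},{"travel":[0,0,0],"rot":[0,0,0]},{"travel":[0,0,0],"rot":[0,0,0]}]'
python3 b.py flask_orange p8
```

```text
clock: 32.27
eef_pos: [0.4833, 0.1554, 0.3479]
tool_rot: [[-0.004, 1.0, -0.0], [1.0, 0.004, 0.002], [0.002, -0.0, -1.0]]
ft_force: [0.3, -0.3, -1.6]
grip_width: 0.0346
grip_force: 49.9
clock: 32.77
eef_pos: [0.4866, 0.2251, 0.3478]
tool_rot: [[-0.004, 1.0, -0.001], [1.0, 0.004, 0.001], [0.001, -0.001, -1.0]]
ft_force: [1.0, -0.0, -1.8]
grip_width: 0.0346
grip_force: 50.0
tcp [0.4866 0.2251 0.3478] clock 32.7667 w 0.0346 ft [ 1.  -0.  -1.8]
top 0.79 zrange [0.266 0.382]
  z 0.262 mid [0.487 0.216] ext [0.061 0.047]
  z 0.287 mid [0.486 0.218] ext [0.052 0.04 ]
  z 0.312 mid [0.486 0.216] ext [0.04  0.023]
  z 0.337 mid [0.484 0.212] ext [0.038 0.011]
  z 0.362 mid [0.487 0.215] ext [0.032 0.017]
```

```bash
python3 -m inch '[{"travel":[0.2,0.05,0.4],"rot":[0,0,0]},{"travel":[0,0,0.8],"rot":[0,0,0]},{"travel":[0,0,0.9],"rot":[0,0,0]},{"travel":[0,0,0.9],"rot":[0,0,0]},{"travel":[0,0,0.4],"rot":[0,0,0]},{"travel":[0,0,0.2],"rot":[0,0,0]},{"travel":[0,0,0],"rot":[0,0,0]},{"travel":[0,0,0],"rot":[0,0,0]}]'
python3 b.py flask_orange p9
```

```text
clock: 33.63
eef_pos: [0.4885, 0.2307, 0.2588]
tool_rot: [[-0.004, 1.0, 0.001], [1.0, 0.004, 0.003], [0.002, 0.001, -1.0]]
ft_force: [-0.6, 0.1, -0.9]
grip_width: 0.035
grip_force: 50.1
tcp [0.4885 0.2307 0.2588] clock 33.6333 w 0.035 ft [-0.6  0.1 -0.9]
scene 0.79 zrange [0.172 0.293]
  z 0.175 mid [0.493 0.224] ext [0.051 0.053]
  z 0.2 mid [0.492 0.227] ext [0.047 0.048]
  z 0.225 mid [0.491 0.224] ext [0.033 0.033]
  z 0.25 mid [0.495 0.22 ] ext [0.032 0.018]
  z 0.275 mid [0.488 0.226] ext [0.039 0.031]
top 0.93 zrange [0.096 0.293]
  z 0.091 mid [0.488 0.247] ext [0.06  0.056]
  z 0.166 mid [0.488 0.225] ext [0.061 0.049]
  z 0.191 mid [0.488 0.223] ext [0.058 0.042]
  z 0.216 mid [0.489 0.222] ext [0.044 0.024]
  z 0.241 mid [0.491 0.222] ext [0.034 0.015]
  z 0.266 mid [0.488 0.22 ] ext [0.04  0.015]
  z 0.291 mid [0.491 0.221] ext [0.03  0.013]
```

View pics/p9_scene.png

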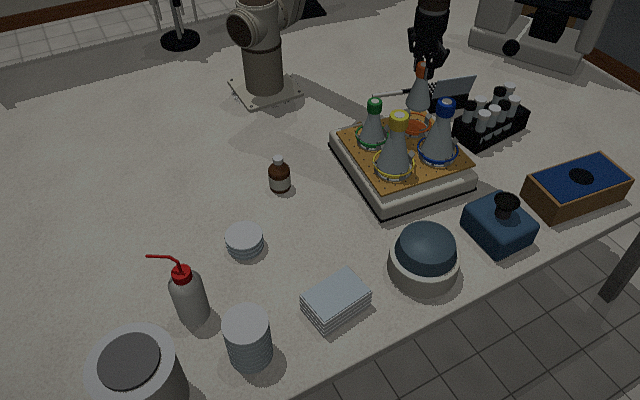

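Orange hangs upright at (420,85) over its pad, centred at (0.488, 0.231). I lower it.

```bash
python3 -m inch '[{"travel":[0,0,0.4],"rot":[0,0,0]},{"travel":[0,0,0.7],"rot":[0,0,0]},{"travel":[0,0,0.7],"rot":[0,0,0]},{"travel":[0,0,0.45],"rot":[0,0,0]},{"travel":[0,0,0.3],"rot":[0,0,0]},{"travel":[0,0,0.1],"rot":[0,0,0]},{"travel":[0,0,0],"rot":[0,0,0]},{"travel":[0,0,0],"rot":[0,0,0]}]'
python3 -m inch '[{"travel":[0,0,0.06],"rot":[0,0,0]},{"travel":[0,0,0],"rot":[0,0,0]}]' | egrep 'pos|force'
python3 -m inch '[{"travel":[0,0,0.06],"rot":[0,0,0]},{"travel":[0,0,0],"rot":[0,0,0]}]' | egrep 'pos|force'
```

```text
clock: 34.5
eef_pos: [0.4885, 0.2309, 0.1923]
tool_rot: [[-0.004, 1.0, 0.001], [1.0, 0.004, 0.002], [0.002, 0.001, -1.0]]
ft_force: [0.0, 0.3, -1.3]
grip_width: 0.0347
grip_force: 50.1
eef_pos: [0.4885, 0.231, 0.1909]
ft_force: [-0.1, -0.4, -1.6]
grip_force: 50.1
eef_pos: [0.4882, 0.2308, 0.1889]
ft_force: [-0.6, 1.2, -1.1]
grip_force: 50.1
```

```bash
python3 -m inch '[{"travel":[0,0,0.06],"rot":[0,0,0]},{"travel":[0,0,0],"rot":[0,0,0]}]' | egrep 'pos|force'
python3 -m inch '[{"travel":[0,0,0.04],"rot":[0,0,0]},{"travel":[0,0,0],"rot":[0,0,0]}]' | egrep 'pos|force'
```

```text
eef_pos: [0.488, 0.2307, 0.1871]
ft_force: [-0.6, -0.6, -1.0]
grip_force: 50.1
eef_pos: [0.488, 0.2308, 0.1869]
ft_force: [-2.0, -0.6, 3.4]
grip_force: 50.6
```

```bash
python3 -m inch '[{"travel":[0,0,0],"rot":[0,0,0]},{"travel":[0,0,0],"rot":[0,0,0]},{"travel":[0,0,0],"rot":[0,0,0]},{"travel":[0,0,0],"rot":[0,0,0]},{"travel":[0,0,0],"rot":[0,0,0]}]' 65
python3 -m inch '[{"travel":[0,0,-0.4],"rot":[0,0,0]},{"travel":[0,0,-0.9],"rot":[0,0,0]},{"travel":[0,0,-1],"rot":[0,0,0]},{"travel":[0,0,-1],"rot":[0,0,0]},{"travel":[0,0,-1],"rot":[0,0,0]},{"travel":[0,0,-1],"rot":[0,0,0]},{"travel":[0,0,0],"rot":[0,0,0]},{"travel":[0,0,0],"rot":[0,0,0]}]'
sed "s/,'clamp_blue.*'media/,'media/; s/scene0\|{cam}0/{cam}9/" a.py > e.py; python3 e.py
```

```text
clock: 35.58
eef_pos: [0.4881, 0.2307, 0.1862]
tool_rot: [[-0.004, 1.0, 0.0], [1.0, 0.004, 0.002], [0.002, 0.0, -1.0]]
ft_force: [0.7, -0.3, 0.3]
grip_width: 0.0648
grip_force: 0.0
clock: 36.25
eef_pos: [0.489, 0.2309, 0.3212]
tool_rot: [[-0.004, 1.0, 0.005], [1.0, 0.004, 0.004], [0.004, 0.005, -1.0]]
ft_force: [-0.0, 0.5, -1.3]
grip_width: 0.0649
grip_force: 0.0
[0.4889733  0.23089594 0.32123112] [[-0.004, 1.0, 0.005], [1.0, 0.004, 0.004], [0.004, 0.005, -1.0]] 36.25 0.0649171065400649
scene campos [ 1.332 -0.506  0.972] 515.341993965022
flask_blue 0.84 [420.  95. 456. 159.] 1360 ztop 0.258 topmid [0.602 0.216] ext [0.043 0.042] med [0.615 0.204 0.168] minz 0.0
flask_blue 0.31 [227. 219. 260. 258.] 1279 ztop 0.049 topmid [ 0.574 -0.306] ext [0.089 0.087] med [ 0.586 -0.309  0.045] minz -0.003
flask_yellow 0.94 [380. 110. 408. 172.] 1317 ztop 0.258 topmid [0.592 0.089] ext [0.041 0.039] med [0.605 0.079 0.171] minz 0.108
flask_green 0.59 [361.  95. 387. 145.] 792 ztop 0.221 topmid [0.477 0.101] ext [0.035 0.033] med [0.487 0.092 0.152] minz -0.004
flask_green 0.29 [268. 155. 292. 194
[... 872 characters left out ...]
ext [0.044 0.043] med [0.582 0.082 0.174] minz 0.094
flask_green 0.98 [225. 230. 261. 255.] 710 ztop 0.221 topmid [0.477 0.103] ext [0.036 0.035] med [0.476 0.094 0.155] minz 0.09
flask_orange 0.66 [164. 221. 201. 250.] 828 ztop 0.221 topmid [0.486 0.231] ext [0.034 0.037] med [0.485 0.219 0.154] minz 0.09
media_bottle 0.85 [341. 250. 369. 276.] 484 ztop 0.108 topmid [ 0.433 -0.148] ext [0.024 0.024] med [ 0.434 -0.146  0.076] minz 0.017
media_bottle 0.73 [164. 220. 204. 252.] 840 ztop 0.221 topmid [0.487 0.231] ext [0.036 0.037] med [0.486 0.219 0.153] minz 0.087
dishes 0.86 [406. 186. 446. 223.] 1174 ztop 0.051 topmid [ 0.575 -0.305] ext [0.085 0.087] med [ 0.573 -0.302  0.046] minz -0.004
```

```bash
python3 -c "
import cv2; a=cv2.imread('pics/scene9.png')[80:220,220:500]; b=cv2.imread('pics/top9.png')[130:290,140:460]
cv2.imwrite('pics/end.png',cv2.vconcat([cv2.resize(a,(560,280)),cv2.resize(b,(560,280))]))"
```

```text
(no output)
```

View pics/end.png

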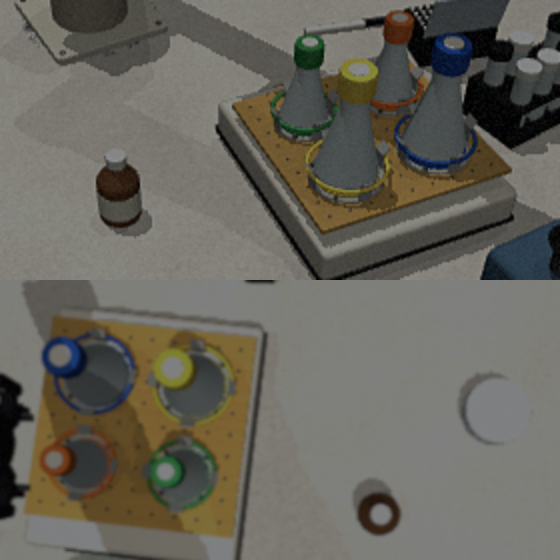

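All four flasks stand upright in the clamps of their own colours, at the right heights. The brown bottle and the dishes have not moved, and the gripper is clear. I hand the job in.

```bash
python3 -c "
from bench import robot; print(robot.job_done())"
```

```text
the job is handed in; nothing more can be done
None
```

The job is handed in: all four flasks stand upright in the clamps of their own colours, the two big ones placed first, the bottle and dishes unmoved, in about 36 s; the hand-in returned no verdict.

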